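Fit the lap disc on the stone polisher's splined spindle and hold it home

TASK

Pull the top drawer of the small cabinet wide open and take out the polishing disc by its blue hexagon boss. Bring it hub-down over the upright spindle in the polishing machine's pan, turn it until the splines mesh, and without forcing it slide it fully home against the spring ring. Finish while still holding the disc and keeping it pressed fully home, so that the spindle latch can be thrown, and leave the other things on the table where they stand.

Things in the scene. Friction and masses are not known exactly. Their poses are not given: they have to be found in the camera images.
- cab_mat: (all sizes in mm) dark anti-slip mat, 2 thick, 430 x 310 with the grey steel two-drawer cabinet fixed on it: 260 deep, 280 wide, top 192 above the table; origin on the table, 95 in front (-x) of the cabinet's face. The cabinet's roof, 12 thick, covers what has not come out past its face: the 125 disc can be lifted straight up only when the top drawer is out by about 180 or more
- cab_drawer0 (a joint): the cabinet's top drawer: 0 = closed, grows in m as it slides out towards the robot, stop at 0.21; friction about 1 N, stays where it is left. Plywood tray inside 215 x 238, walls 69 high, floor 107 above the table; the upper edge of its front panel is 179 above the table. Two small sticks, 13 high, lie along its sides
- cab_drawer0_handle (a point): middle of the top drawer's steel bar handle: bar 11 thick, 120 long, level, along this frame's y; its centre is 35 in front of the drawer front (29 clear gap behind the bar) and 38 below the cabinet's top. The frame's x points straight into the cabinet: the drawer is pulled along -x; z is up
- lap: polishing disc, 63 high, 0.2 to 0.4 kg, standing hub-down in the top drawer: blue hub (48 across, 27 high) with six spline grooves open downwards, above it a grey disc 125 across, 8 thick, on top a blue hexagon boss. Origin at the centre of the hub's underside, z up. The x axis passes through the middle of a boss flat and through a groove: every flat stands over a groove, 60 degrees apart
- lap_boss (a point): middle of the disc's hexagon boss, 49 above the disc's origin, same axes; the boss is 36 across flats, 28 high (14 above and below this point), to be gripped on two opposite flats; below it lies the grey disc
- spindle: steel spindle in the machine's pan. Origin on the axis at the shoulder, 85 above the table, where the hub's underside rests when fully home; z up. Six splines, 6 wide, 36 across the tips, core 26 across, stand from the shoulder to 18 above it; the x axis passes through one, the rest follow every 60 degrees. Its motor resists turning with 0.5 N m: it stays put while the disc turns on it
- spindle_tip (a point): top of the spindle's tapered pilot, 25 above the shoulder (17 across here, 26 where the splines begin 7 lower). The hub meshes when a flat of its boss faces the same way as a spline, with about 5 degrees of play either way and 1.2 sideways (hub socket 27 deep, 28.4 across); otherwise it stops on the spline ends with its underside 18 above the shoulder
- push_ring (a joint): brass spring ring round the spindle, 46 across, that the hub pushes down over the last 8 mm of its way: 0 = up, 0.008 = hub fully home on the shoulder. The spring pushes back with 4.5 N at first, 11.7 N when home, and lifts the disc again if nobody presses
- machine: white polishing machine, 290 x 240, fixed; origin on the table under the spindle axis, front (-x) towards the robot; light grey splash pan 214 across, rim 118 above the table. A clear drip tank, 62 across, top 205 above the table, stands at its back left corner, 168 from the spindle axis. It may stand left or right of the cabinet
- crystal_ball: bystander: pink crystal ball on a wooden stand, 72 across, 84 high, in front of the machine; origin under its centre
- spray_bottle: bystander: spray bottle with blue head, 58 across, 167 high, at the left side of the table; origin under its centre
- polish_jar: bystander: amber jar with white lid, 56 across, 50 high, at the left near the robot's base; origin under its centre
- display_box: bystander: clear display box with a green mineral, 62 square, 66 high, at the right side of the table; origin under its centre
- amethyst_point: bystander: violet six-sided crystal point, 44 across, 110 high, standing at the right near the robot's base; origin under its centre
- agate_half: bystander: half agate nodule, 76 across, 30 high, between the machine and the cabinet; origin under its centre

How it is judged:
By the outcome, as a careful person would: the job done as asked, in the order asked, and still so for the second after the job is handed in, while the arm keeps its last pose, push and grip.
It also fails if it takes over 64 s, if anything falls off the work surface, if the arm or the gripper's body presses on something with over 40 N, if the wrist force passes 120 N, or if a joint passes its speed limit or range.

ROBOT

A 7-joint arm with a two-finger parallel gripper is mounted at the origin on the work surface. World frame = base frame: x ahead of the robot, y to its left, z up, the work surface at z = 0. Lengths are in m, angles in rad, forces in N, time in s.
With the tool pointing down it reaches from about 0.4 to 0.9 m from the base axis. Payload 5.5 kg.
Tool frame: the origin (TCP) lies at the very end of the fingers, on their centre line; the grasp point (between the pads) lies 19 mm behind it; x points along the fingers, y is the direction in which the jaws open and shut, and the axes are right-handed (so a half turn about x gives the same grasp; the last joint's range is limited). The gripper opens to 92 mm and grips with 3 to 60 N. Pads are 19 mm wide; open, the fingers measure 130 mm over their backs; the gripper's body (75 mm by 190 mm) begins 47 mm behind the grasp point.
Start: joints at [1.522, 0.501, -0.427, 1.55, 0.221, 1.138, -0.21], TCP at [0.199, -0.619, 0.227] pointing down, gripper open.
Joint ranges: [-2.88, 2.88], [-0.31, 2.03], [-1.54, 1.56], [0.2, 2.42], [-1.41, 4.55], [0.19, 2.02], [-2.57, 2.57]. Speed limits (rad/s): [2.57, 2.57, 3.14, 3.14, 3.14, 3.14, 3.14].

INTERFACE

Orientations are given as a unit quaternion [w, x, y, z].
In Python, from cell import ctrl gives the robot as it stands.
- The arm moves only by the tool servo_tool, never from a script. Its argument "rows" is text: rows parted by semicolons, each of 5 numbers parted by spaces: the shift along the tool's x, y, z in m, then the turn about the tool's x in rad, then the closure in counts, from 0 (fully open) to 255 (shut). A call has exactly 5 rows; each row is the pose to reach, as a shift and turn from the pose commanded when the call began, along the tool's axes at that moment; what a row does not reach only later rows make up. A row lasts 1/10 s, in which the tool goes at most 50 mm and 8.59 degrees, less where a joint would pass 70% of its speed; a pose out of reach is approached as far as the arm can. A call with a gripper value outside its range is refused whole. The fingers move at their own pace and stop on an object; "force" is the grip in N (left out, the last holds). Time passes only in rows, so rows that repeat a pose let the fingers close, or fill a call up. It gives the time, the measured TCP pose, the force and the opening at its end, in the units of the state.
- ctrl.read_state(): the state, without advancing time (a new reading comes with each control period).
- ctrl.get_image(name): name is "side" or "top" or "wrist"; returns a dict with "frame" (384x512x3 uint8, red, green, blue), "range_z" (384x512 float32, m along the optical axis (not along the pixel's ray), 0 where there is no reading), "vfov" (degrees; the focal length in pixels is half the picture's height over the tangent of half this angle, whatever the lens; pixels are square), "cx", "cy" (the principal point, pixels), "T" (4x4, takes a point from camera to world coordinates). Camera axes: x right, y down, z forward; pixel columns grow to the right and rows downward; lengths in m; the calibration is good to about 2 mm. The wrist camera is an equidistant fisheye: a pixel r from the principal point sees the ray r / f radians off the axis. A picture is of the moment at which its call begins.
- ctrl.close_job(): hands the job in, once; it reports no verdict.
The state is a dict: "clock": time; "joints": joint angles; "joint_velocities": joint speeds; "joint_efforts": joint torques, N m; "eef_pos": TCP position; "eef_rot": TCP orientation; "wrist_force": force on the tool from outside, world axes, zero at the start; "ft_torque": the same for the moment, N m; "finger_gap": finger opening in m.
Only numpy, scipy, OpenCV 4.12 (cv2) and the standard library are available. Lean on these libraries where they do the work, as an engineer would, in place of code of your own. Each camera call takes 0.05 s, during which the arm holds its last target. There are 200 camera calls.

## Working session

There is one attempt and no reset: what is moved stays moved. The work goes in short steps, Python scripts to look and compute and a tool call to move; the robot and the scene stay as the last step left them, time stands still between calls to the robot, and variables do not carry over. Pictures are saved under pics/ and viewed, about 8 in all and at most 12, crops included, and the job is handed in when it is done.

Besides the shell and the picture viewer there is one more tool, called after "Emit:" by a JSON object that holds its "method" and its "body", one argument or row to a line. servo_tool: Moves the arm, as the interface text tells. Its arguments: {"type":"object","properties":{"rows":{"type":"string"},"force":{"type":"number"}},"required":["rows"]}

```bash
ls; mkdir -p pics; cat > h.py <<'E'
import numpy as np, cv2
from cell import ctrl
def get(n):
    d=ctrl.get_image(n); return d
def pts(d,wrist=False):
    z=d["range_z"]; H,W=z.shape; f=H/2/np.tan(np.radians(d["vfov"])/2)
    u,v=np.meshgrid(np.arange(W),np.arange(H)); a=(u-d["cx"]); b=(v-d["cy"])
    if wrist:
        r=np.hypot(a,b)+1e-9; th=r/f; k=np.tan(th)/r
        P=np.stack([a*k*z,b*k*z,z],-1)
    else: P=np.stack([a/f*z,b/f*z,z],-1)
    T=np.array(d["T"]); return P@T[:3,:3].T+T[:3,3]
def save(d,name): cv2.imwrite("pics/"+name,d["frame"][:,:,::-1])
def R(q):
    from scipy.spatial.transform import Rotation as Ro
    return Ro.from_quat([q[1],q[2],q[3],q[0]]).as_matrix()
E
python3 - <<'E'
from h import *
s=ctrl.read_state(); print(s); print(R(s["eef_rot"]).round(3))
ims=[]
for n in ["side","top"]:
    d=get(n); np.savez(n+".npz",**d); ims.append(d["frame"]); print(n,d["vfov"],d["cx"],d["cy"],np.array(d["T"]).round(3).tolist())
cv2.imwrite("pics/a.png",ims[0][:,:,::-1]);cv2.imwrite("pics/b.png",ims[1][:,:,::-1])
E
```

```text
pics
{'clock': 0.0, 'joints': array([ 1.52220118,  0.50188224, -0.42674486,  1.55143194,  0.2208062 ,
        1.13829895, -0.21029696]), 'joint_velocities': array([-6.26431364e-04,  7.05479044e-04,  2.91281039e-04, -6.09155566e-05,
        7.20952467e-04, -1.31889120e-03,  4.53201421e-05]), 'joint_efforts': array([ 6.60709793e-04, -5.66597307e+01, -5.81591919e+00, -2.79115534e+01,
       -6.85293437e-02,  3.09903827e-02,  1.54962277e-04]), 'eef_pos': array([ 0.19911472, -0.61802012,  0.22566021]), 'eef_rot': array([-0.10910632, -0.69843978, -0.11048542,  0.69862054]), 'wrist_force': array([0.68173515, 0.29103104, 0.04247284]), 'ft_torque': array([ 0.01300238, -0.04098446,  0.04384368]), 'finger_gap': 0.09175271605949342}
[[-0.001  0.307 -0.952]
 [ 0.002 -0.952 -0.307]
 [-1.    -0.002 -0.   ]]
side 55.767285036406484 254.39957689930236 193.34263831078886 [[0.98, -0.152, 0.131, 0.368], [-0.199, -0.679, 0.707, -0.785], [-0.018, -0.718, -0.695, 0.897], [0.0, 0.0, 0.0, 1.0]]
top 55.42703614436741 259.27177070560384 188.2328646001638 [[-0.018, -0.997, 0.074, 0.423], [-1.0, 0.018, -0.0, -0.008], [-0.001, -0.074, -0.997, 1.396], [0.0, 0.0, 0.0, 1.0]]
```

View pics/a.png

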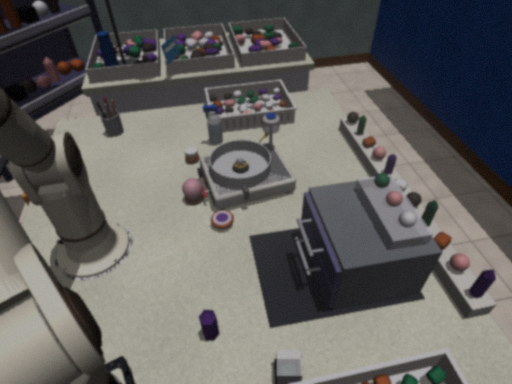

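View pics/b.png

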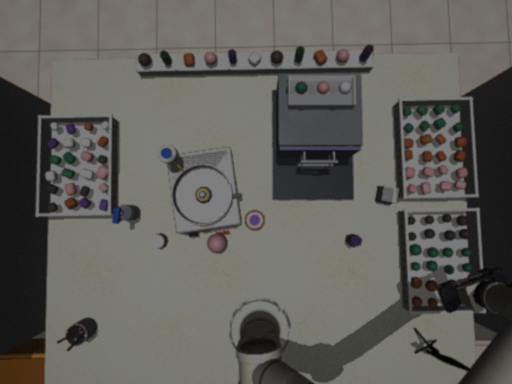

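The side view shows the cabinet at right (handle about (305,240)) and the machine in the middle (spindle about (240,165)). The top view shows the cabinet at (318,120), the handle at (318,158), and the spindle at (203,195).

```bash
python3 - <<'E'
from h import *
from cell import ctrl
d=dict(np.load("top.npz")); P=pts(d); z=P[...,2]
print("z patch spindle",z[190:200:2,196:210:2].round(3))
def box(m,lab):
    q=P[m][:,:2].astype(np.float32); print(lab,len(q),q.mean(0),cv2.minAreaRect(q),q.min(0),q.max(0))
u,v=np.meshgrid(np.arange(512),np.arange(384))
box((abs(z-.192)<.008)&(u>270)&(u<368)&(v>70)&(v<156),"cab top")
m=(z>.135)&(z<.175)&(u>285)&(u<350)&(v>152)&(v<175); box(m,"handle"); print(P[m].mean(0))
rim=(abs(z-.118)<.006)&(u>165)&(u<240)&(v>155)&(v<230); q=P[rim][:,:2]
box(rim,"rim")
A=np.c_[2*q,np.ones(len(q))]; c=np.linalg.lstsq(A,(q**2).sum(1),rcond=None)[0]; print("rim circ",c[:2],np.sqrt(c[2]+c[0]**2+c[1]**2))
m=(z>.092)&(abs(u-203)<10)&(abs(v-195)<10); box(m,"spindle"); print(P[m][P[m][:,2].argmax()])
d2=dict(np.load("side.npz")); Q=pts(d2)
m=(Q[...,2]>.135)&(Q[...,2]<.172)
for lab,P0 in(("side handle",Q),):
    mm=m&(abs(Q[...,1]+.19)<.12)&(Q[...,0]<.60)&(Q[...,0]>.4); q=Q[mm]; print(len(q),q.mean(0),q.min(0),q.max(0),cv2.minAreaRect(q[:,:2].astype(np.float32)))
big=np.hstack([cv2.resize(d2["frame"][100:220,170:310],None,fx=3,fy=3,interpolation=2),cv2.resize(d["frame"][140:260,150:270],None,fx=3,fy=3,interpolation=2)])
cv2.imwrite("pics/c.png",big[:,:,::-1])
E
```

```text
z patch spindle [[0.069 0.093 0.092 0.106 0.093 0.094 0.086]
 [0.071 0.102 0.109 0.112 0.104 0.097 0.096]
 [0.083 0.095 0.113 0.112 0.113 0.093 0.096]
 [0.086 0.101 0.113 0.11  0.11  0.102 0.097]
 [0.077 0.091 0.093 0.103 0.094 0.101 0.092]]
cab top 3872 [ 0.7365664  -0.21445945] ((0.7695223093032837, -0.21874067187309265), (0.279460608959198, 0.2570015788078308), 88.62715148925781) [ 0.6390853  -0.36039984] [ 0.8989066 -0.0768944]
handle 189 [ 0.6062801  -0.21336927] ((0.6146484613418579, -0.21464499831199646), (0.13025715947151184, 0.03542735055088997), 88.81775665283203) [ 0.59597623 -0.27948174] [ 0.6333354 -0.1493111]
[ 0.60628004 -0.21336933  0.1572547 ]
rim 251 [0.5033735  0.19982928] ((0.5017181634902954, 0.19312694668769836), (0.2109529823064804, 0.21128490567207336), 88.05256652832031) [0.39600298 0.08791053] [0.60767823 0.29897216]
rim circ [0.50101148 0.19401513] 0.10302158881246058
spindle 106 [0.50041234 0.19193943] ((0.501430332660675, 0.19432273507118225), (0.04357263445854187, 0.04133623093366623), 62.46217727661133) [0.4807404  0.17134246] [0.52364975 0.21391529]
[0.50113384 0.1896459  0.11390004]
54 [ 0.59879227 -0.22615639  0.15536761] [ 0.59665639 -0.28037786  0.15186409] [ 0.59995815 -0.15940296  0.15972039] ((0.5989217162132263, -0.21988853812217712), (0.12098853290081024, 0.002900295192375779), 89.03639221191406)
```

```bash
cat >> h.py <<'E'
def go(p,yaw=None):
    "tool shift/turn from the measured pose to world p with jaw axis (tool y) at yaw deg (mod 180)"
    s=ctrl.read_state(); M=R(s["eef_rot"]); t=M.T@(np.array(p)-s["eef_pos"])
    cur=np.degrees(np.arctan2(M[1,1],M[0,1])); a=0 if yaw is None else -np.radians((yaw-cur+90)%180-90)
    print("shift",t.round(4),"turn",round(a,4),"yaw now",cur.round(2),"pos",s["eef_pos"].round(4),"F",s["wrist_force"].round(1),"gap",round(s["finger_gap"],4),"t",s["clock"],"j",s["joints"].round(2))
E
python3 -c "
from h import *
go([.602,-.215,.26],-1.4)"
```

```text
shift [-0.0337 -0.2601 -0.5071] turn -1.2345 yaw now -72.13 pos [ 0.1992 -0.6181  0.2258] F [-0.  -0.7  0.2] gap 0.0919 t 0.1 j [ 1.52  0.5  -0.43  1.55  0.22  1.14 -0.21]
```

View pics/c.png

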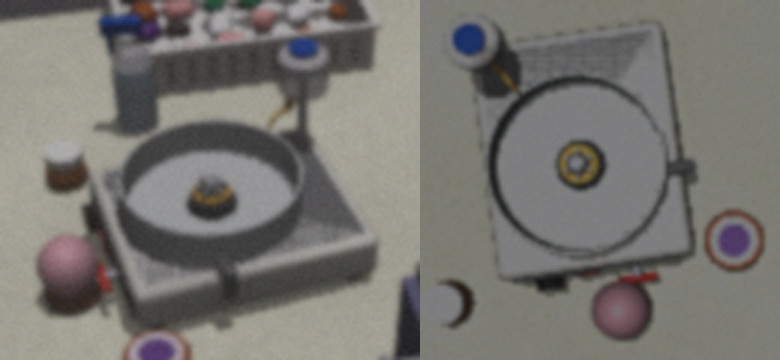

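The close crop shows the ring and spindle in the pan and the tank at the back left. I'll start moving towards the handle.

Emit:
{"method": "servo_tool", "body": {
  "rows": "-0.01 -0.02 -0.04 -0.14 197;-0.02 -0.04 -0.08 -0.28 197;-0.03 -0.06 -0.12 -0.42 197;-0.04 -0.08 -0.16 -0.56 197;-0.05 -0.10 -0.20 -0.70 197",
  "force": 30
}}

```text
clock: 0.6
eef_pos: [0.3599, -0.4605, 0.2768]
eef_rot: [-0.344, -0.617, -0.345, 0.618]
wrist_force: [0.7, -0.6, -0.8]
finger_gap: 0.0565
```

```bash
python3 -c "
from h import *
go([.602,-.215,.26],-1.4)"
```

```text
shift [ 0.0168  0.077  -0.3361] turn -0.5289 yaw now -31.7 pos [ 0.3599 -0.4605  0.2768] F [ 0.7 -0.6 -0.8] gap 0.0565 t 0.6 j [ 1.38  0.38 -0.66  1.66  0.24  1.19  0.1 ]
```

Emit:
{"method": "servo_tool", "body": {
  "rows": "0 0.01 -0.045 -0.13 197;0 0.02 -0.09 -0.26 197;0 0.03 -0.135 -0.39 197;0 0.04 -0.18 -0.52 197;0 0.05 -0.22 -0.52 197"
}}

```text
clock: 1.1
eef_pos: [0.5192, -0.3, 0.2765]
eef_rot: [0.491, 0.509, 0.492, -0.508]
wrist_force: [0.3, -1.2, 0.1]
finger_gap: 0.0216
```

```bash
python3 -c "
from h import *
go([.602,-.215,.24],-1.4)"
```

```text
shift [ 0.0365  0.0798 -0.0878] turn -0.0101 yaw now -1.98 pos [ 0.5192 -0.3     0.2765] F [ 0.3 -1.2  0.1] gap 0.0216 t 1.1 j [ 1.09  0.45 -0.82  1.62  0.34  1.23  0.17]
```

Emit:
{"method": "servo_tool", "body": {
  "rows": "0.01 0.025 -0.03 -0.01 197;0.02 0.05 -0.06 -0.01 197;0.03 0.08 -0.088 -0.01 197;0.03 0.08 -0.088 -0.01 197;0.03 0.08 -0.088 -0.01 197"
}}

```text
clock: 1.6
eef_pos: [0.6017, -0.2157, 0.2458]
eef_rot: [-0.493, -0.506, -0.494, 0.507]
wrist_force: [-0.7, -0.5, 0.3]
finger_gap: 0.0213
```

```bash
python3 -c "
from h import *
go([.602,-.215,.141],-1.4)
d=get('wrist'); save(d,'d.png'); np.savez('w1.npz',**d); print(d['T'],d['vfov'])
P=pts(d,True); z=P[...,2]; m=(z>.135)&(z<.172)&(abs(P[...,0]-.6)<.025)&(abs(P[...,1]+.215)<.12)
q=P[m]; print(len(q),q.mean(0),q.min(0),q.max(0),cv2.minAreaRect(q[:,:2].astype(np.float32)))
go([.602,-.215,.141],-1.4)
"
```

```text
shift [ 0.1048  0.0005 -0.0006] turn -0.0014 yaw now -1.48 pos [ 0.6017 -0.2157  0.2458] F [-0.7 -0.5  0.3] gap 0.0213 t 1.6 j [ 0.86  0.55 -0.8   1.55  0.41  1.22 -0.04]
[[ 0.99969832 -0.02335218 -0.00761267  0.60353178]
 [-0.02451195 -0.96826097 -0.24873653 -0.1487698 ]
 [-0.00156251  0.24884809 -0.96854127  0.40465858]
 [ 0.          0.          0.          1.        ]] 65.70646984690485
1735 [ 0.60451687 -0.19769041  0.15906549] [ 0.59690385 -0.25958243  0.15429782] [ 0.62467839 -0.14958036  0.16236597] ((0.6105404496192932, -0.20487765967845917), (0.11012578755617142, 0.025935428217053413), 88.40621948242188)
shift [ 0.1051  0.001  -0.0027] turn -0.0042 yaw now -1.64 pos [ 0.601  -0.2176  0.2461] F [-0.9 -1.   0.3] gap 0.0207 t 1.65 j [ 0.86  0.55 -0.8   1.55  0.41  1.22 -0.04]
```

View pics/d.png

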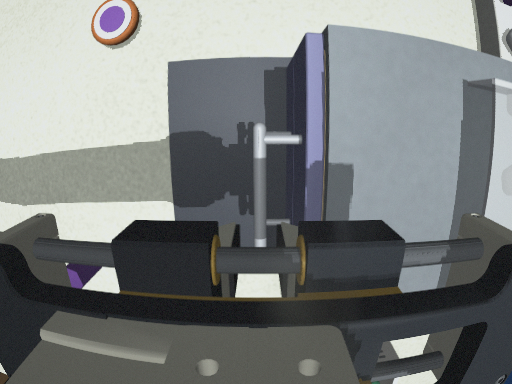

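The wrist view shows the bar (col 260) centred between the fingers (about 238 and 282). Next: descend, close and pull.

Emit:
{"method": "servo_tool", "body": {
  "rows": "0.035 0 -0.001 0 197;0.07 0 -0.001 0 197;0.09 0 -0.001 0 197;0.105 0 -0.001 0 197;0.105 0 -0.001 0 197"
}}

```text
clock: 2.15
eef_pos: [0.5994, -0.2179, 0.1398]
eef_rot: [-0.491, -0.507, -0.493, 0.509]
wrist_force: [-0.5, 0.4, 0.3]
finger_gap: 0.0207
```

Emit:
{"method": "servo_tool", "body": {
  "rows": "0 0 0 0 255;0 0 0 0 255;0 0 0 0 255;0 0 0 0 255;0 0 0 0 255",
  "force": 30
}}

```text
clock: 2.65
eef_pos: [0.6026, -0.217, 0.1433]
eef_rot: [0.494, 0.507, 0.492, -0.507]
wrist_force: [0.4, -1.8, 5.6]
finger_gap: 0.0098
```

Emit:
{"method": "servo_tool", "body": {
  "rows": "0 -0.008 0 0 255;0 -0.02 0 0 255;0 -0.035 0 0 255;0 -0.05 0 0 255;0 -0.06 0 0 255"
}}

```text
clock: 3.15
eef_pos: [0.5417, -0.2159, 0.1433]
eef_rot: [-0.494, -0.507, -0.491, 0.507]
wrist_force: [2.0, -2.4, 6.9]
finger_gap: 0.0098
```

Emit:
{"method": "servo_tool", "body": {
  "rows": "0 -0.02 0 0 255;0 -0.04 0 0 255;0 -0.06 0 0 255;0 -0.08 0 0 255;0 -0.09 0 0 255"
}}

```text
clock: 3.65
eef_pos: [0.4512, -0.2143, 0.1432]
eef_rot: [-0.494, -0.507, -0.491, 0.508]
wrist_force: [0.4, -6.0, 6.0]
finger_gap: 0.0101
```

Emit:
{"method": "servo_tool", "body": {
  "rows": "0 -0.015 0 0 255;0 -0.03 0 0 255;0 -0.042 0 0 255;0 -0.052 0 0 255;0 -0.054 0 0 255"
}}

```text
clock: 4.15
eef_pos: [0.3977, -0.2134, 0.1432]
eef_rot: [-0.494, -0.507, -0.49, 0.508]
wrist_force: [1.4, -7.6, 5.8]
finger_gap: 0.0099
```

Emit:
{"method": "servo_tool", "body": {
  "rows": "0 0 0 0 197;0 0 0 0 197;0 0 0 0 197;0 0 0 0 197;0 0 0 0 197"
}}

```text
clock: 4.65
eef_pos: [0.3975, -0.2098, 0.1414]
eef_rot: [0.493, 0.507, 0.493, -0.507]
wrist_force: [-0.5, 0.1, -0.6]
finger_gap: 0.0207
```

```bash
python3 -c "
from h import *
go([.398,-.215,.26],-1.4)"
```

```text
shift [-0.1186  0.0006  0.0051] turn -0.0039 yaw now -1.62 pos [ 0.3975 -0.2098  0.1414] F [-0.5  0.1 -0.6] gap 0.0207 t 4.65 j [ 1.17  0.34 -0.85  2.1   0.35  0.84  0.08]
```

Emit:
{"method": "servo_tool", "body": {
  "rows": "-0.03 0 0 0 197;-0.07 0 0 0 197;-0.11 0 0 0 197;-0.15 0 0 0 100;-0.18 0.03 0 0 0"
}}

```text
clock: 5.15
eef_pos: [0.4257, -0.2119, 0.3242]
eef_rot: [-0.493, -0.506, -0.491, 0.509]
wrist_force: [1.8, -0.8, 0.4]
finger_gap: 0.0323
```

Emit:
{"method": "servo_tool", "body": {
  "rows": "0 0.03 0.01 0 0;0 0.06 0.02 0 0;0 0.09 0.03 0 0;0 0.10 0.04 0 0;0 0.10 0.04 0 0"
}}

```text
clock: 5.65
eef_pos: [0.5274, -0.2548, 0.3205]
eef_rot: [0.492, 0.508, 0.493, -0.507]
wrist_force: [-0.9, -0.2, -1.1]
finger_gap: 0.0725
```

```bash
python3 -c "
from h import *
d=get('wrist'); save(d,'e.png'); np.savez('w2.npz',**d); print(d['cx'],d['cy'],np.round(d['T'],3))
go([.5,-.215,.26],-1.4)
"
```

```text
257.8707248518498 195.77086265549238 [[ 1.    -0.027 -0.007  0.529]
 [-0.028 -0.968 -0.248 -0.188]
 [-0.     0.248 -0.969  0.479]
 [ 0.     0.     0.     1.   ]]
shift [ 0.0609 -0.0276 -0.038 ] turn -0.0044 yaw now -1.65 pos [ 0.5265 -0.2539  0.3208] F [-0.4 -0.5 -0.6] gap 0.0766 t 5.7 j [ 1.1   0.41 -0.92  1.59  0.33  1.31  0.1 ]
```

View pics/e.png

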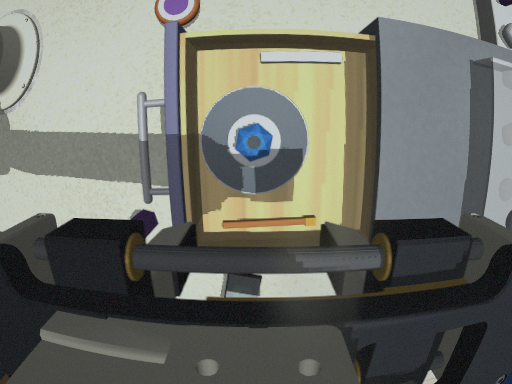

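The wrist view shows the disc at (254,140), clear of the roof, with the blue hexagon at (254,142).

```bash
cat >> h.py <<'E'
def cast(d,uv,z,wrist=True):
    uv=np.asarray(uv,float); H=d["frame"].shape[0]; f=H/2/np.tan(np.radians(float(d["vfov"]))/2)
    a=uv-[float(d["cx"]),float(d["cy"])]; r=np.hypot(*a.T)+1e-9
    if wrist: th=r/f; D=np.c_[a*(np.sin(th)/r)[:,None],np.cos(th)]
    else: D=np.c_[a/f,np.ones(len(a))]
    T=np.array(d["T"]); D=D@T[:3,:3].T; k=(z-T[2,3])/D[:,2]; return T[:3,3]+D*k[:,None]
def hexfold(xy,c,n=6):
    "angle (deg, mod 60) of max of n-fold radial harmonic of contour = vertices"
    v=xy-c; a=np.unwrap(np.arctan2(v[:,1],v[:,0])); r=np.hypot(*v.T)
    g=np.linspace(0,2*np.pi,720,endpoint=False); o=np.argsort(a%(2*np.pi)); rr=np.interp(g,(a%(2*np.pi))[o],r[o],period=2*np.pi)
    F=(rr*np.exp(-1j*n*g)).mean(); return (-np.degrees(np.angle(F))/n)%(360/n),2*abs(F),rr.mean()
E
python3 - <<'E'
from h import *
d=dict(np.load("w2.npz")); hsv=cv2.cvtColor(d["frame"],cv2.COLOR_RGB2HSV)
m=cv2.inRange(hsv,(98,110,60),(125,255,255)); m[:, :200]=0; m[:,310:]=0; m[200:]=0;m[:90]=0
P=pts(d,True)
print("z of blue",np.percentile(P[...,2][m>0],[5,25,50,75,95]).round(4))
z=P[...,2]; mt=((m>0)&(z>.163)).astype(np.uint8)
for lab,mm in(("blue",m),("top",mt)):
    c=max(cv2.findContours(mm,cv2.RETR_EXTERNAL,cv2.CHAIN_APPROX_NONE)[0],key=cv2.contourArea)[:,0]
    h=cv2.convexHull(c)[:,0]; X=cast(d,c,.170)[:,:2]; M=cv2.moments(X.astype(np.float32)); cc=np.array([M['m10'],M['m01']])/M['m00']
    ang,amp,r=hexfold(X,cc); print(lab,cc,"vertex",ang,"flat normal",(ang+30)%60,amp,r)
    ap=cv2.approxPolyDP(c,3,True)[:,0]; print(cast(d,ap,.17)[:,:2].round(4).tolist())
# disc rim
g=(abs(z-.142)<.004)&(P[...,0]>.44)&(P[...,0]<.62); q=P[g][:,:2]
c,r=cv2.minEnclosingCircle(q.astype(np.float32)); print("disc",c,r,len(q),q.mean(0))
b=cv2.resize(np.hstack([d["frame"][95:190,200:310],cv2.cvtColor(m[95:190,200:310],8),cv2.cvtColor(mt[95:190,200:310]*255,8)]),None,fx=2.4,fy=2.4)
cv2.imwrite("pics/f.png",b[:,:,::-1])
E
```

```text
z of blue [0.1694 0.1703 0.1708 0.1713 0.172 ]
blue [ 0.52388886 -0.20931136] vertex 17.276982879742942 flat normal 47.276982879742945 0.00100320024739883 0.018029409003386974
[[0.5282, -0.1898], [0.5083, -0.1985], [0.5056, -0.2162], [0.5188, -0.2283], [0.5367, -0.2235], [0.5424, -0.2027]]
top [ 0.52404766 -0.20948479] vertex 18.331522609739192 flat normal 48.331522609739196 0.0010481060584216443 0.017878748441472178
[[0.5282, -0.1898], [0.5083, -0.1996], [0.5056, -0.2162], [0.5188, -0.2283], [0.5367, -0.2235], [0.5424, -0.2027]]
disc (0.5254213213920593, -0.2043120563030243) 0.14965158700942993 9039 [ 0.52253651 -0.20907679]
```

View pics/f.png

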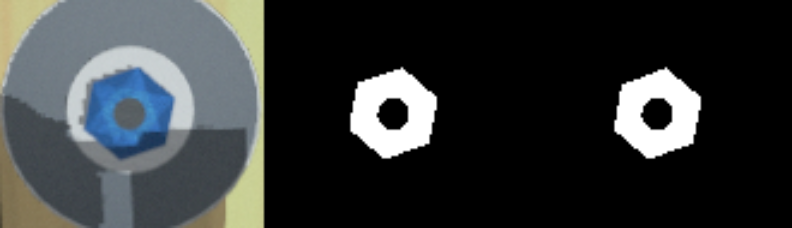

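The mask gives a clean hexagon, with flat normals at about -12.5° mod 60 and its centre at (0.524, -0.2094).

```bash
python3 -c "
from h import *
go([.524,-.2094,.22],-12.5)
"
```

```text
shift [ 0.1009 -0.0037 -0.0442] turn 0.1894 yaw now -1.65 pos [ 0.5265 -0.2539  0.3208] F [-0.4 -0.5 -0.6] gap 0.0766 t 5.7 j [ 1.1   0.41 -0.92  1.59  0.33  1.31  0.1 ]
```

Emit:
{"method": "servo_tool", "body": {
  "rows": "0.03 -0.001 -0.02 0.1 50;0.06 -0.004 -0.044 0.19 50;0.08 -0.004 -0.044 0.19 50;0.10 -0.004 -0.044 0.19 50;0.10 -0.004 -0.044 0.19 50"
}}

```text
clock: 6.2
eef_pos: [0.5208, -0.209, 0.2195]
eef_rot: [-0.441, -0.55, -0.444, 0.553]
wrist_force: [-1.3, 0.1, -0.0]
finger_gap: 0.0739
```

```bash
python3 - <<'E'
from h import *
d=get("wrist"); np.savez("w3.npz",**d); hsv=cv2.cvtColor(d["frame"],cv2.COLOR_RGB2HSV)
m=cv2.inRange(hsv,(98,110,60),(125,255,255)); m[:, :180]=0; m[:,330:]=0
c=max(cv2.findContours(m,cv2.RETR_EXTERNAL,cv2.CHAIN_APPROX_NONE)[0],key=cv2.contourArea)[:,0]
print(c.min(0),c.max(0)); X=cast(d,c,.170)[:,:2]; M=cv2.moments(X.astype(np.float32)); cc=np.array([M['m10'],M['m01']])/M['m00']
print(cc,hexfold(X,cc))
go([*cc,.147],-12.5)
save(d,"g.png")
E
```

```text
[240 186] [287 239]
[ 0.52452836 -0.2095872 ] (np.float64(18.22287813165223), np.float64(0.0011249254694873233), np.float64(0.018632432994203894))
shift [ 0.0741  0.0026 -0.0003] turn -0.0003 yaw now -12.52 pos [ 0.5221 -0.2094  0.2211] F [-0.5 -0.   1.1] gap 0.0733 t 6.25 j [ 1.    0.45 -0.86  1.77  0.38  1.1  -0.2 ]
```

View pics/g.png

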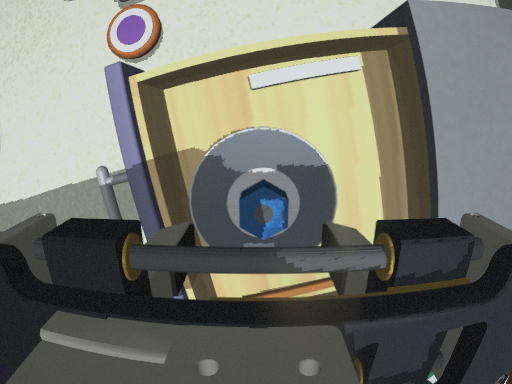

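Flats face the fingers, so I'll descend and grip.

Emit:
{"method": "servo_tool", "body": {
  "rows": "0.025 0.002 0 0 50;0.05 0.002 0 0 50;0.065 0.002 0 0 50;0.073 0.002 0 0 50;0.073 0.002 0 0 50"
}}

```text
clock: 6.75
eef_pos: [0.5254, -0.2104, 0.1486]
eef_rot: [-0.442, -0.552, -0.443, 0.552]
wrist_force: [-0.5, 0.3, 0.1]
finger_gap: 0.0738
```

Emit:
{"method": "servo_tool", "body": {
  "rows": "0 0 0 0 180;0 0 0 0 255;0 0 0 0 255;0 0 0 0 255;0 0 0 0 255",
  "force": 40
}}

```text
clock: 7.25
eef_pos: [0.5258, -0.2105, 0.149]
eef_rot: [0.442, 0.552, 0.442, -0.552]
wrist_force: [-3.2, 1.1, 1.4]
finger_gap: 0.0384
```

```bash
python3 -c "
from h import *
go([.5011,.194,.30],None)
"
```

```text
shift [-0.1511 -0.1119 -0.3895] turn 0 yaw now -12.55 pos [ 0.5258 -0.2105  0.149 ] F [-3.2  1.1  1.4] gap 0.0384 t 7.25 j [ 0.95  0.54 -0.8   1.83  0.46  0.98 -0.27]
```

Emit:
{"method": "servo_tool", "body": {
  "rows": "0 0 0 0 255;0 0 0 0 255;-0.005 0 0 0 255;-0.015 0 0 0 255;-0.03 0 0 0 255"
}}

```text
clock: 7.75
eef_pos: [0.5251, -0.2102, 0.1789]
eef_rot: [-0.442, -0.551, -0.443, 0.552]
wrist_force: [-0.5, -0.8, -3.1]
finger_gap: 0.0358
```

Emit:
{"method": "servo_tool", "body": {
  "rows": "-0.02 0 0 0 255;-0.05 0 0 0 255;-0.08 0 0 0 255;-0.11 0 0 0 255;-0.13 0 0 0 255"
}}

```text
clock: 8.25
eef_pos: [0.5266, -0.2102, 0.3124]
eef_rot: [0.444, 0.552, 0.441, -0.551]
wrist_force: [0.8, -0.9, -1.8]
finger_gap: 0.0359
```

```bash
python3 - <<'E'
from h import *
go([.5,.02,.31],None)
d=get("wrist"); np.savez("w4.npz",**d); save(d,"i.png")
E
```

```text
shift [ 0.002  -0.0759 -0.219 ] turn 0 yaw now -12.51 pos [ 0.5266 -0.2102  0.3124] F [ 0.8 -0.9 -1.8] gap 0.0359 t 8.25 j [ 1.04  0.37 -0.9   1.65  0.3   1.27 -0.14]
```

View pics/i.png

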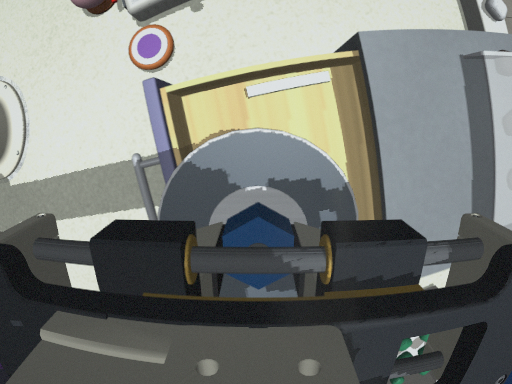

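The disc hangs level between the pads: gap 35.9 mm, rim top at (257,130). Next I'll move towards the machine, keeping the spindle visible just beyond the disc's edge.

Emit:
{"method": "servo_tool", "body": {
  "rows": "0 -0.007 -0.018 0 255;0 -0.02 -0.05 0 255;0 -0.034 -0.086 0 255;0 -0.048 -0.122 0 255;0 -0.062 -0.157 0 255"
}}

```text
clock: 8.8
eef_pos: [0.4977, -0.0411, 0.3079]
eef_rot: [-0.442, -0.551, -0.443, 0.552]
wrist_force: [1.0, -0.7, -2.7]
finger_gap: 0.0354
```

Emit:
{"method": "servo_tool", "body": {
  "rows": "0 -0.014 -0.035 0 255;0.02 -0.028 -0.07 0 255;0.05 -0.042 -0.105 0 255;0.08 -0.05 -0.127 0 255;0.105 -0.05 -0.127 0 255"
}}

```text
clock: 9.3
eef_pos: [0.4752, 0.0962, 0.2023]
eef_rot: [0.444, 0.55, 0.445, -0.55]
wrist_force: [0.5, -1.9, -3.4]
finger_gap: 0.0359
```

```bash
python3 - <<'E'
from h import *
go([.501,.194,.2],None)
d=get("wrist"); np.savez("w5.npz",**d); P=pts(d,True)
m=(np.hypot(P[...,0]-.501,P[...,1]-.194)<.03); v,u=np.nonzero(m); print(u.min(),u.max(),v.min(),v.max())
a=max(v.min()-15,0);b=v.max()+15;c=u.min()-15;e=u.max()+15
z=P[a:b,c:e,2]; zz=(np.clip((z-.08)/.035,0,1)*255).astype(np.uint8)
im=np.hstack([d["frame"][a:b,c:e],cv2.cvtColor(zz,8)]); im=cv2.resize(im,None,fx=380/im.shape[0],fy=380/im.shape[0],interpolation=2)
print(a,c,380/(b-a)); cv2.imwrite("pics/j.png",im[:,:,::-1])
E
```

```text
shift [ 0.0024  0.0047 -0.1011] turn 0 yaw now -12.11 pos [0.4752 0.0962 0.2023] F [ 0.5 -1.9 -3.4] gap 0.0359 t 9.3 j [ 0.59  0.35 -1.    1.97  0.35  1.01 -0.78]
232 294 56 116
41 217 4.222222222222222
```

View pics/j.png

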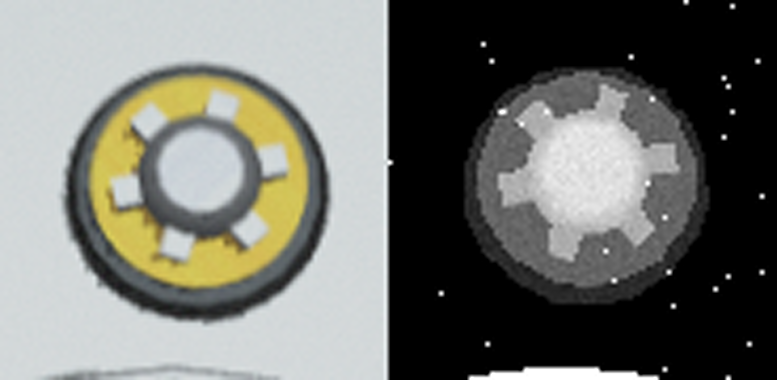

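The close-up shows all six splines clearly, in both colour and depth.

```bash
python3 - <<'E'
from h import *
from scipy.optimize import least_squares
d=dict(np.load("w5.npz")); P=pts(d,True); H,W=P.shape[:2]
u,v=np.meshgrid(np.arange(W),np.arange(H)); uv=np.c_[u.ravel(),v.ravel()]
X=cast(d,uv,.103)[:,:2].reshape(H,W,2); hsv=cv2.cvtColor(d["frame"],cv2.COLOR_RGB2HSV)
c=np.array([.501,.194])
for it in range(6):
    r=np.hypot(*(X-c).transpose(2,0,1)); m=(r>.0142)&(r<.0185)&(hsv[...,1]<70)&(hsv[...,2]>150)
    V=X[m]-c; a=np.arctan2(V[:,1],V[:,0]); th=np.degrees(np.angle(np.exp(6j*a).sum()))/6
    # 6 blob centroids -> centre
    k=np.round((np.degrees(a)-th)/60).astype(int)%6
    B=np.array([V[k==i].mean(0) for i in range(6)]); c=c+B.mean(0)
print("centre",c,"spline ang",th%60,"conc",abs(np.exp(6j*a).mean()),[int((k==i).sum()) for i in range(6)], (np.degrees(np.arctan2(B[:,1],B[:,0]))%60).round(1), np.hypot(*B.T).round(4))
# pilot top from depth
z=P[...,2]; r=np.hypot(P[...,0]-c[0],P[...,1]-c[1]); t=(r<.02)&(z>.106); print("tip depth",P[t].mean(0),t.sum(), np.percentile(z[r<.006],[10,50,90]))
# disc rim from depth
s=ctrl.read_state(); print(s["eef_pos"],"yaw")
g=(z>.18)&(z<.215)&(v<235)&(v>90)&(u>130)&(u<400); q=P[g]; print(np.median(q[:,2]),len(q))
zt=np.median(q[:,2]); cn=max(cv2.findContours((g*255).astype(np.uint8),0,cv2.CHAIN_APPROX_NONE)[0],key=cv2.contourArea)[:,0]
e=cn[(cn[:,1]<200)]; Y=cast(d,e,zt)[:,:2]
f=least_squares(lambda p:np.hypot(Y[:,0]-p[0],Y[:,1]-p[1])-.0625,[.475,.096],loss="soft_l1",f_scale=.001); print("disc",f.x,"res",np.abs(f.fun).mean(),len(Y))
f=least_squares(lambda p:np.hypot(Y[:,0]-p[0],Y[:,1]-p[1])-p[2],[.475,.096,.06],loss="soft_l1",f_scale=.001); print("disc free r",f.x)
E
```

```text
centre [0.50119107 0.19413367] spline ang 0.5393565608189202 conc 0.7870604844097072 [30, 31, 31, 33, 36, 34] [0.7 0.2 0.7 0.7 0.3 0.6] [0.0161 0.0161 0.0161 0.0161 0.0161 0.0161]
tip depth [0.5009338  0.19391673 0.10972429] 543 [0.1097506  0.11084365 0.11178401]
[0.47331101 0.09310426 0.19860969] yaw
0.19705937809617477 14977
disc [0.47507702 0.09646017] res 0.00032225890440181723 231
disc free r [0.47541521 0.09811154 0.06107589]
```

Emit:
{"method": "servo_tool", "body": {
  "rows": "0 0.007 -0.001 -0.06 255;0 0.014 -0.002 -0.12 255;0 0.021 -0.003 -0.18 255;0 0.027 -0.004 -0.228 255;0 0.027 -0.004 -0.228 255"
}}

```text
clock: 9.85
eef_pos: [0.5053, 0.0889, 0.2038]
eef_rot: [0.502, 0.498, 0.502, -0.498]
wrist_force: [0.4, 0.2, -2.3]
finger_gap: 0.036
```

Emit:
{"method": "servo_tool", "body": {
  "rows": "0 0 0 0 255;0 0 0 0 255;0 0 0 0 255;0 0 0 0 255;0 0 0 0 255"
}}

```text
clock: 10.35
eef_pos: [0.5051, 0.0891, 0.2038]
eef_rot: [0.502, 0.498, 0.502, -0.498]
wrist_force: [0.0, 0.3, -2.3]
finger_gap: 0.0357
```

```bash
cat > m.py <<'E'
from h import *
from scipy.optimize import least_squares
s=ctrl.read_state(); d=get("wrist"); P=pts(d,True); H,W=P.shape[:2]
u,v=np.meshgrid(np.arange(W),np.arange(H)); uv=np.c_[u.ravel(),v.ravel()]
X=cast(d,uv,.103)[:,:2].reshape(H,W,2); hsv=cv2.cvtColor(d["frame"],cv2.COLOR_RGB2HSV)
c=np.array([.501,.194])
for it in range(6):
    r=np.hypot(*(X-c).transpose(2,0,1)); m=(r>.0142)&(r<.0185)&(hsv[...,1]<70)&(hsv[...,2]>150)
    V=X[m]-c; a=np.arctan2(V[:,1],V[:,0]); th=np.degrees(np.angle(np.exp(6j*a).sum()))/6
    k=np.round((np.degrees(a)-th)/60).astype(int)%6
    B=np.array([V[k==i].mean(0) for i in range(6)]); c=c+B.mean(0)
print("spindle",c,"ang",th)
z=P[...,2]; g=(z>s["eef_pos"][2]-.02)&(z<s["eef_pos"][2]+.012)&(v<235)&(v>90)&(u>130)&(u<400); zt=np.median(z[g])
cn=max(cv2.findContours((g*255).astype(np.uint8),0,cv2.CHAIN_APPROX_NONE)[0],key=cv2.contourArea)[:,0]
e=cn[(cn[:,1]<200)]; Y=cast(d,e,zt)[:,:2]
f=least_squares(lambda p:np.hypot(Y[:,0]-p[0],Y[:,1]-p[1])-.0625,[.5,.09],loss="soft_l1",f_scale=.001); dc=f.x
M=R(s["eef_rot"]); print("disc",dc,"z top",zt,"res",np.abs(f.fun).mean())
print("rel world",c-dc,"tool",M.T@np.r_[c-dc,0],"tilt",M[:,0].round(4)); print("blue cam roll: cam yaw",np.degrees(np.arctan2(d["T"][1][0],d["T"][0][0])))
go([*c,.2],th)
E
python3 m.py
```

```text
spindle [0.50100896 0.19460365] ang 0.35838853444447394
disc [0.50499075 0.08939314] z top 0.19853214821755835 res 0.0003204269525372393
rel world [-0.00398179  0.10521051] tool [-2.56955886e-05 -3.04895201e-03 -1.05241667e-01] tilt [ 1.e-04 -2.e-04 -1.e+00]
blue cam roll: cam yaw 0.5883337521886631
shift [ 0.0038 -0.0032 -0.1055] turn 0.0026 yaw now 0.51 pos [0.5052 0.0891 0.2038] F [-0.3 -0.8 -2.2] gap 0.0357 t 10.4 j [ 0.6   0.42 -1.02  1.9   0.42  1.05 -0.59]
```

Emit:
{"method": "servo_tool", "body": {
  "rows": "0 -0.001 -0.025 0 255;0 -0.002 -0.055 0 255;0 -0.003 -0.085 0 255;0 -0.003 -0.105 0 255;0 -0.003 -0.105 0 255"
}}

```text
clock: 10.9
eef_pos: [0.5005, 0.1982, 0.2043]
eef_rot: [0.503, 0.497, 0.504, -0.496]
wrist_force: [-0.5, -0.0, -2.5]
finger_gap: 0.0356
```

Emit:
{"method": "servo_tool", "body": {
  "rows": "0.01 0 0 0 255;0.02 0 0 0 255;0.03 0 0 0 255;0.04 0 0 0 255;0.048 0 0 0 255"
}}

```text
clock: 11.4
eef_pos: [0.501, 0.1932, 0.1543]
eef_rot: [0.502, 0.498, 0.502, -0.498]
wrist_force: [-0.5, -0.5, -1.9]
finger_gap: 0.0359
```

```bash
python3 -c "
from h import *
for i in range(3): go([.501,.1945,.1253],0.4)
"
```

```text
shift [ 0.029   0.     -0.0013] turn 0.0011 yaw now 0.46 pos [0.501  0.1932 0.1543] F [-0.5 -0.5 -1.9] gap 0.0359 t 11.4 j [ 0.32  0.53 -0.95  1.89  0.52  0.99 -0.85]
shift [ 0.029   0.     -0.0013] turn 0.0011 yaw now 0.46 pos [0.501  0.1932 0.1543] F [-0.5 -0.5 -1.9] gap 0.0359 t 11.4 j [ 0.32  0.53 -0.95  1.89  0.52  0.99 -0.85]
shift [ 0.029   0.     -0.0013] turn 0.0011 yaw now 0.46 pos [0.501  0.1932 0.1543] F [-0.5 -0.5 -1.9] gap 0.0359 t 11.4 j [ 0.32  0.53 -0.95  1.89  0.52  0.99 -0.85]
```

Emit:
{"method": "servo_tool", "body": {
  "rows": "0 0 -0.001 0 255;0.002 0 -0.001 0 255;0.004 0 -0.001 0 255;0.006 0 -0.001 0 255;0.006 0 -0.001 0 255"
}}

```text
clock: 11.9
eef_pos: [0.5013, 0.195, 0.1497]
eef_rot: [0.502, 0.498, 0.502, -0.498]
wrist_force: [0.3, 0.4, -2.0]
finger_gap: 0.0355
```

Emit:
{"method": "servo_tool", "body": {
  "rows": "0.002 0 0 0 255;0.004 0 0 0 255;0.006 0 0 0 255;0.008 0 0 0 255;0.008 0 0 0 255"
}}

```text
clock: 12.4
eef_pos: [0.5011, 0.195, 0.1414]
eef_rot: [0.502, 0.498, 0.502, -0.498]
wrist_force: [-1.0, -0.8, -1.4]
finger_gap: 0.0357
```

Emit:
{"method": "servo_tool", "body": {
  "rows": "0.0015 0 0 0 255;0.003 0 0 0 255;0.0045 0 0 0 255;0.006 0 0 0 255;0.006 0 0 0 255"
}}

```text
clock: 12.9
eef_pos: [0.5011, 0.195, 0.1355]
eef_rot: [0.502, 0.498, 0.502, -0.498]
wrist_force: [-0.4, -0.5, -2.1]
finger_gap: 0.0355
```

```bash
python3 -c "
from h import *
go([.501,.1945,.1253],0.4); s=ctrl.read_state(); print(s['ft_torque'])
"
```

```text
shift [ 0.0102 -0.0002  0.0005] turn 0.002 yaw now 0.52 pos [0.5011 0.195  0.1355] F [-0.4 -0.5 -2.1] gap 0.0355 t 12.9 j [ 0.3   0.56 -0.93  1.9   0.55  0.96 -0.88]
[-0.01973786 -0.0894318  -0.01263253]
```

Meshed freely: about 8 mm below the spline tops with no force. Now the ring.

Emit:
{"method": "servo_tool", "body": {
  "rows": "0.0015 0 0 0 255;0.003 0 0 0 255;0.0045 0 0 0 255;0.006 0 0 0 255;0.006 0 0 0 255",
  "force": 50
}}

```text
clock: 13.4
eef_pos: [0.5014, 0.1952, 0.1301]
eef_rot: [0.502, 0.498, 0.502, -0.498]
wrist_force: [-2.1, -1.7, 5.3]
finger_gap: 0.0355
```

Emit:
{"method": "servo_tool", "body": {
  "rows": "0.001 0 0 0 255;0.002 0 0 0 255;0.003 0 0 0 255;0.004 0 0 0 255;0.004 0 0 0 255"
}}

```text
clock: 13.9
eef_pos: [0.5014, 0.1952, 0.1269]
eef_rot: [0.503, 0.498, 0.502, -0.498]
wrist_force: [-4.7, -3.0, 10.7]
finger_gap: 0.0356
```

Emit:
{"method": "servo_tool", "body": {
  "rows": "0 -0.0003 0.0002 0 255;0.0005 -0.0005 0.0003 0 255;0.001 -0.0005 0.0003 0 255;0.0015 -0.0005 0.0003 0 255;0.0015 -0.0005 0.0003 0 255"
}}

```text
clock: 14.4
eef_pos: [0.5014, 0.1953, 0.1267]
eef_rot: [0.503, 0.498, 0.501, -0.498]
wrist_force: [-6.5, -3.4, 22.8]
finger_gap: 0.0356
```

Emit:
{"method": "servo_tool", "body": {
  "rows": "0.0005 0 0 0 255;0.001 0 0 0 255;0.001 0 0 0 255;0.001 0 0 0 255;0.001 0 0 0 255"
}}

```text
clock: 14.9
eef_pos: [0.5014, 0.1953, 0.1267]
eef_rot: [0.503, 0.498, 0.501, -0.498]
wrist_force: [-9.4, -7.3, 32.3]
finger_gap: 0.0357
```

```bash
python3 - <<'E'
from h import *
s=ctrl.read_state(); M=R(s["eef_rot"]); print("tool x",M[:,0].round(4),s["wrist_force"],s["ft_torque"],s["eef_pos"])
for n in("wrist","top","side"):
    d=get(n); P=pts(d,n=="wrist"); z=P[...,2]; r=np.hypot(P[...,0]-.501,P[...,1]-.1945)
    a=(r>.03)&(r<.058)&(z>.1)&(z<.14); b=(r>.1025)&(r<.1068)&(z>.105)&(z<.135)
    A=P[a]; 
    if len(A)>30:
        for _ in range(3):
            co=np.linalg.lstsq(np.c_[A[:,:2]-[.501,.1945],np.ones(len(A))],A[:,2],rcond=None)[0]; e=A[:,2]-np.c_[A[:,:2]-[.501,.1945],np.ones(len(A))]@co; A=A[abs(e)<2.5*e.std()]
        print(n,"disc plane at axis",co.round(4),len(A),"rim z",np.median(z[b]),np.percentile(z[b],[75,90]),b.sum())
    if n=="wrist": save(d,"k.png")
    if n=="side": cv2.imwrite("pics/l.png",cv2.resize(d["frame"][80:230,160:330,::-1],None,fx=3.5,fy=3.5,interpolation=2))
E
```

```text
tool x [ 0.0024 -0.002  -1.    ] [-9.40121761 -7.3357252  32.25360287] [-1.44521612  2.27180885 -0.00637785] [0.50141773 0.19528717 0.1266882 ]
wrist disc plane at axis [-0.0024 -0.0033  0.1215] 10773 rim z 0.1181056874184848 [0.11883254 0.11932799] 4658
top disc plane at axis [ 0.0437 -0.0624  0.1169] 84 rim z 0.11722524187561745 [0.11974228 0.12116286] 75
side disc plane at axis [-0.001  -0.0003  0.1193] 284 rim z 0.11419483682220033 [0.11642644 0.11738897] 167
```

View pics/k.png

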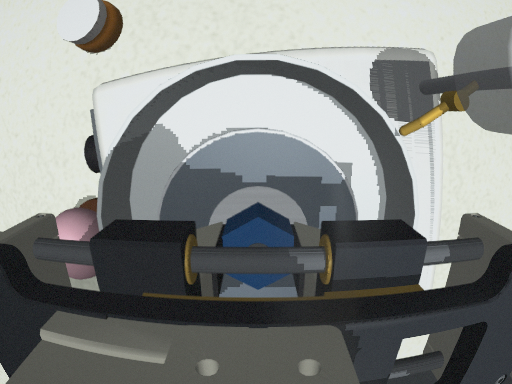

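```bash
python3 - <<'E'
from h import *
for n,c in(("w2",(.524,-.2094)),("w3",(.524,-.2094))):
    d=dict(np.load(n+".npz")); P=pts(d,True); z=P[...,2]; r=np.hypot(P[...,0]-c[0],P[...,1]-c[1])
    v=np.indices(z.shape)[0]; a=(r>.03)&(r<.058)&(abs(z-.142)<.01)&(P[...,1]>c[1]); hub=(r<.017)&(r>.008)&(z>.155)&(z<.19)
    print(n,"disc z",np.median(z[a]),"boss",np.median(z[hub]), "floor",np.median(z[(r>.075)&(r<.085)&(abs(z-.107)<.01)]))
d=dict(np.load("w5.npz")); P=pts(d,True); z=P[...,2]; r=np.hypot(P[...,0]-.5011,P[...,1]-.1942)
rr=abs(r-.1035)<.003; print("w5 rim",np.percentile(z[rr&(abs(z-.118)<.01)],[25,50,75,90]),"tip",np.median(z[r<.006]),"ring",np.median(z[(r>.0195)&(r<.022)]))
E
```

```text
w2 disc z 0.14349938118974592 boss 0.17083198977424402 floor 0.1078018083079626
w3 disc z 0.1434978722758954 boss 0.1708043885285089 floor 0.10788478533955448
w5 rim [0.11285639 0.11724433 0.11861088 0.11917703] tip 0.11084726083728369 ring 0.09386197205640098
```

Emit:
{"method": "servo_tool", "body": {
  "rows": "0 -0.0004 0.0004 0 255;0 -0.0008 0.0008 0 255;0 -0.0008 0.0008 0 255;0 -0.0008 0.0008 0 255;0 -0.0008 0.0008 0 255"
}}

```text
clock: 15.55
eef_pos: [0.5014, 0.1952, 0.1267]
eef_rot: [0.503, 0.499, 0.501, -0.497]
wrist_force: [-6.8, -3.4, 28.0]
finger_gap: 0.0356
```

The depth check, corrected by the bias seen with the disc in the drawer (+1.5 mm), puts the hub underside at about 0.085, so it is home. I'll ease the push to a moderate level.

Emit:
{"method": "servo_tool", "body": {
  "rows": "-0.0004 -0.0003 0.0002 0 255;-0.0008 -0.0006 0.0003 0 255;-0.0008 -0.0006 0.0003 0 255;-0.0008 -0.0006 0.0003 0 255;-0.0008 -0.0006 0.0003 0 255"
}}

```text
clock: 16.05
eef_pos: [0.5013, 0.1951, 0.1268]
eef_rot: [0.503, 0.499, 0.501, -0.496]
wrist_force: [-4.0, -0.9, 20.0]
finger_gap: 0.0356
```

Emit:
{"method": "servo_tool", "body": {
  "rows": "0 0 0 0 255;0 0 0 0 255;0 0 0 0 255;0 0 0 0 255;0 0 0 0 255"
}}

```text
clock: 16.55
eef_pos: [0.5013, 0.1952, 0.1268]
eef_rot: [0.503, 0.499, 0.501, -0.496]
wrist_force: [-3.3, -0.8, 18.5]
finger_gap: 0.0356
```

```bash
python3 - <<'E'
from h import *
s=ctrl.read_state(); print(s["eef_pos"],s["wrist_force"],s["finger_gap"],s["clock"])
d=get("wrist"); P=pts(d,True); z=P[...,2]; r=np.hypot(P[...,0]-.501,P[...,1]-.1945); print("disc top",np.median(z[(r>.03)&(r<.058)&(z>.11)&(z<.13)]))
d=get("top"); a=np.load("top.npz")["frame"]; cv2.imwrite("pics/m.png",np.vstack([np.hstack([x[50:290,30:410] for x in (a,d["frame"])])])[:,:,::-1])
E
```

```text
[0.50125957 0.19517223 0.12677022] [-3.34042204 -0.76291695 18.549268  ] 0.035574373180440225 16.55
disc top 0.1214907655247697
```

View pics/m.png

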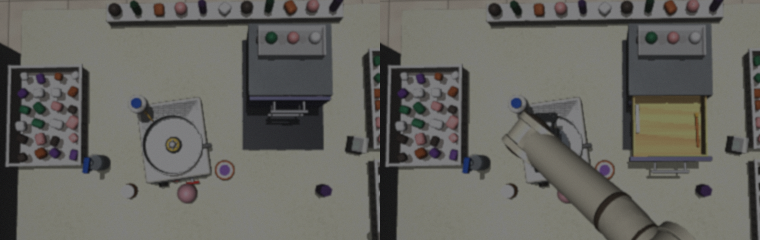

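The before/after top view shows the drawer open and the bystanders unmoved. The disc is steady at its stop with about 20 N of push. Handing in.

```bash
python3 -c "
from cell import ctrl
print(ctrl.close_job())"
```

```text
the job is handed in; nothing more can be done
None
```

I pulled the top drawer out about 205 mm and lifted the polishing disc out by two flats of its boss. I turned it about 13° to line up with the splines, slid it down without resistance, and pressed it home against the spring ring. I handed the job in at about 16.6 s, with the gripper still holding and pressing.

**Last checks**
- **Push:** the wrist force read 18.5 N (about 20 N against the free-hanging reading), above the spring's 11.7 N when home. The height didn't change when the push varied between about 20 and 32 N, so the disc is on a hard stop. The wrist force peaked at about 32 N down and 12 N sideways.
- **Grip:** the finger gap was steady at 35.6 mm and the disc was level.
- **Bystanders:** the crystal ball is mostly hidden behind the arm in the last top view. The others look unmoved by eye.

**Disagreement:** the uncorrected wrist depth put the disc's top at 0.1215 m, where fully home would be 0.120 m. The same camera read about 1.5 mm high on the disc when it sat in the drawer. With that correction, the hub is on the shoulder to within about 0.5 mm. The measured spring force at different heights was too noisy to settle it separately.

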